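Lock the depth gauge at the biscuit base of a cake tin

ROBOT

A 7-joint arm with a two-finger parallel gripper is mounted at the origin on the work surface. World frame = base frame: x ahead of the robot, y to its left, z up, the work surface at z = 0. Lengths are in m, angles in rad, forces in N, time in s.
With the tool pointing down it reaches from about 0.35 to 0.9 m from the base axis. Payload 8.1 kg.
Tool frame: the origin (TCP) lies midway between the tips of the shut fingers; the grasp point (between the pads) lies 19 mm behind it; x points along the fingers, z is the direction in which the jaws open and shut, and the axes are right-handed (so a half turn about x gives the same grasp; the last joint's range is limited). The gripper opens to 92 mm and grips with 3 to 60 N. Pads are 19 mm wide; open, the fingers measure 130 mm over their backs; the gripper's body (75 mm by 190 mm) begins 47 mm behind the grasp point.
Start: joints at [1.238, 0.434, 0.025, 1.573, -0.012, 1.134, -0.075], TCP at [0.142, -0.609, 0.19] pointing down, gripper open.
Joint ranges: [-2.62, 2.62], [-0.44, 2.09], [-1.27, 1.32], [0.08, 2.57], [-1.32, 4.46], [0.12, 2], [-2.74, 2.74]. Speed limits (rad/s): [2.22, 2.22, 3.01, 3.01, 3.14, 3.14, 3.14].

INTERFACE

Orientations are given as a rotation vector (axis times angle).
In Python, from cell import arm gives the robot as it stands. The module is installed in compiled form; this text tells all that it offers.
- The arm moves only by the tool move_arm, never from a script. Its argument "steps" is text: rows parted by semicolons, each of 5 numbers parted by spaces: the shift along the tool's x, y, z in m, then the turn about the tool's x in rad, then the closure in counts, from 0 (fully open) to 255 (shut). A call has 1 to 10 rows; each row is the pose to reach, as a shift and turn from the pose commanded when the call began, along the tool's axes at that moment; what a row does not reach only later rows make up. A row lasts 1/12 s, in which the tool goes at most 41.7 mm and 7.16 degrees, less where a joint would pass 70% of its speed; a pose out of reach is approached as far as the arm can. A call with a gripper value outside its range is refused whole. The fingers move at their own pace and stop on an object; "squeeze" is the grip in N (left out, the last holds). Time passes only in rows, so rows that repeat a pose let the fingers close. It gives the time, the measured TCP pose, the force and the opening at its end, in the units of the state.
- arm.observe(): the state, without advancing time (a new reading comes with each control period).
- arm.get_image(name): name is "side" or "top" or "wrist"; returns a dict with "img" (384x512x3 uint8, blue, green, red), "z_map" (384x512 float32, m along the optical axis (not along the pixel's ray), 0 where there is no reading), "vfov" (degrees; the focal length in pixels is half the picture's height over the tangent of half this angle, whatever the lens; pixels are square), "cx", "cy" (the principal point, pixels), "extrinsics" (4x4, takes a point from camera to world coordinates). Camera axes: x right, y up, looking along -z (the intrinsics and any distortion apply to the point x, -y, -z); pixel columns grow to the right and rows downward; lengths in m; the calibration is good to about 2 mm. A picture is of the moment at which its call begins.
- arm.sign_off(): hands the job in, once; it reports no verdict.
The state is a dict: "clock": time; "joints": joint angles; "dq": joint speeds; "joint_efforts": joint torques, N m; "position": TCP position; "ee_rot": TCP orientation; "force": force on the tool from outside, world axes, zero at the start; "ft_torque": the same for the moment, N m; "width": opening from 0.0 (shut) to 1.0 (fully open).
Only numpy, scipy, OpenCV 4.12 (cv2) and the standard library are available. Lean on these libraries where they do the work, as an engineer would, in place of code of your own. Each camera call takes 0.05 s, during which the arm holds its last target.

TASK

The bridge depth gauge across the deep cake tin measures how far down the baked biscuit base lies. Take the gauge's T-shaped knob, lower the probe until its sprung foot rests lightly on the base (a few newtons, its little spring never driven hard to its stop), and while keeping it down there twist the knob clockwise as far as it goes, so that the probe stays locked with its foot on the base when you let go. Leave the other things on the table as they are.

Things in the scene. Friction and masses are not known exactly. Their poses are not given: they have to be found in the camera images.
- tin: Deep round cake tin of bare aluminium, fixed, 180 mm across, 75 mm high, open at the top. Origin: centre of its underside, on the table. A rigid baked biscuit base lies in it, its top flat and level but anywhere from 12 to 42 mm above the tin's underside; that height is not reported. The base bears at most 8 N from the probe.
- gauge: Steel bridge depth gauge, clamped across the tin's rim, immovable: a bar 32 mm wide, 12 mm thick, 237 mm long along its own y, with an upright sleeve 35 mm across in the middle. Origin: on the sleeve's axis at the bar's underside, 75 mm above the table; z up. A small white sprung foot hangs below on the rod, its underside 6 mm under this origin when the rod is fully up.
- sleeve (a point): Centre of the sleeve's top, 45 mm above the gauge's origin. A vertical 16 mm rod slides through it, travelling 66 mm down against about 2 to 3 N of friction and return spring in all. The foot's own spring adds 1.5 N per mm from first touch, over 5 mm, then is solid. If let go unlocked, rod and foot spring back. The foot does not turn with the knob.
- knob (a point): Centre of the gauge's T-shaped knob on top of the rod: black plastic bar 50 mm long (own x), 14 mm thick (own y: pinch it this way from above), 32 mm high, over a 22 mm round collar. z up along the rod. It goes down with the probe and turns with the lock; rod fully up, it is 216 mm above the table. Free on all sides and above.
- lock (a joint): Turn of knob and rod about the vertical, rad, growing clockwise seen from above; 0 is fully open, the end stop at 1.3 is fully locked. It starts between 0 and 0.3. From about 0.5 on, a cam in the sleeve clamps the rod (turning takes under 0.3 N m); the rod slides freely only below 0.45. Locked, it still slips if pulled with 6 N or more, so open the hand without lifting.
- near_slice: Slice of tart standing near the tin, about 100 mm long, 70 mm wide at the crust and 32 mm high; not to be moved. Origin: in the middle of its length, on the underside.
- spare_ring: Thin steel pastry ring near the tin, 90 mm across, 30 mm high; not to be moved. Origin: centre of its underside.
- phone: Flat black phone near the tin, 72 by 146 by 9 mm; not to be moved. Origin: centre of its underside.

How it is judged:
On the way, in this order (a step that is already met when the one before it is completed fails the run):
1. the probe, still unlocked, is lowered until its foot rests on the biscuit base (contact force between gauge and tin above 0.5 N and value of joint lock below 0.45 rad), for 0.2 s.
2. the knob is turned to its locked position with the foot still pressing on the base (contact force between gauge and tin above 0.5 N and value of joint lock above 1.15 rad), for 0.2 s.
At the end, for the whole second after the job is handed in: The knob is released with its lock past 1.15 rad, and the probe, held by the lock alone, still presses its foot on the biscuit base with 0.5 to 6.5 N (all of step 2 and contact force between gauge and tin below 6.5 N); the robot touches nothing.
It fails at once if the foot is pressed on the biscuit base with more than 8 N (contact force between gauge and tin above 8 N).
It fails at once if the tart slice, pastry ring or phone beside the tin is moved by more than 20 mm (distance of any of near_slice, spare_ring, phone from where it was at the start of the episode above 0.02 m).
It also fails if it takes over 64 s, if anything falls off the work surface, if the arm or the gripper's body presses on something with over 40 N, if the wrist force passes 120 N, or if a joint passes its speed limit or range.

## Working session

There is one attempt and no reset: what is moved stays moved. The work goes in short steps, Python scripts to look and compute and a tool call to move; the robot and the scene stay as the last step left them, time stands still between calls to the robot, and variables do not carry over. Pictures are saved under pics/ and viewed, and the job is handed in when it is done.

Besides the shell and the picture viewer there is one more tool, called by a JSON object that holds its "method" and its "body", one argument or row to a line. move_arm: Moves the arm, as the interface text tells. Its arguments: {"type":"object","properties":{"steps":{"type":"string"},"squeeze":{"type":"number"}},"required":["steps"]}

```bash
mkdir -p pics; ls; python3 - <<'E'
from cell import arm
import cv2,numpy as np
s=arm.observe()
for k,v in s.items(): print(k,np.round(v,4))
for n in ("side","top","wrist"):
    d=arm.get_image(n); cv2.imwrite(f"pics/{n}0.png",d["img"])
    print(n,d["vfov"],d["cx"],d["cy"],[k for k in d]); print(np.round(d["extrinsics"],4).tolist())
    np.savez(f"{n}0.npz",**{k:np.asarray(v) for k,v in d.items()})
E
```

```text
pics
clock 0.0
joints [ 1.2384  0.4352  0.025   1.5741 -0.0116  1.134  -0.0751]
dq [-0.0012  0.0012  0.0002  0.001   0.0009 -0.0015  0.0005]
joint_efforts [-1.10000e-03 -6.67853e+01  9.84800e-01 -3.14459e+01 -6.06000e-02
  4.29000e-02  1.00000e-04]
position [ 0.1422 -0.608   0.1896]
ee_rot [ 1.0392  1.3105 -1.0378]
force [ 0.1942  0.0173 -0.4914]
ft_torque [ 0.0277 -0.0062  0.0065]
width 0.9998
side 56.04804420066591 258.8330444937316 190.20855323987558 ['img', 'z_map', 'vfov', 'cx', 'cy', 'extrinsics']
[[-0.9006, 0.3064, -0.3083, 0.3564], [-0.4342, -0.6651, 0.6075, 0.3466], [-0.0189, 0.681, 0.732, 0.6318], [0.0, 0.0, 0.0, 1.0]]
top 52.67706177261262 257.8854029568071 184.15595490192607 ['img', 'z_map', 'vfov', 'cx', 'cy', 'extrinsics']
[[-0.102, 0.9711, -0.2159, 0.388], [-0.9948, -0.0993, 0.0234, -0.0293], [0.0012, 0.2172, 0.9761, 0.9822], [0.0, 0.0, 0.0, 1.0]]
wrist 66.77329144051338 259.3170633607336 196.25706588477496 ['img', 'z_map', 'vfov', 'cx', 'cy', 'extrinsics']
[[0.2269, 0.9326, 0.2807, 0.2178], [-0.9739, 0.2177, 0.0637, -0.5903], [-0.0017, -0.2878, 0.9577, 0.3835], [0.0, 0.0, 0.0, 1.0]]
```

View pics/side0.png

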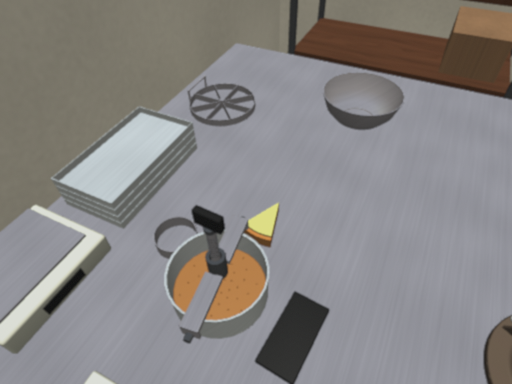

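View pics/top0.png

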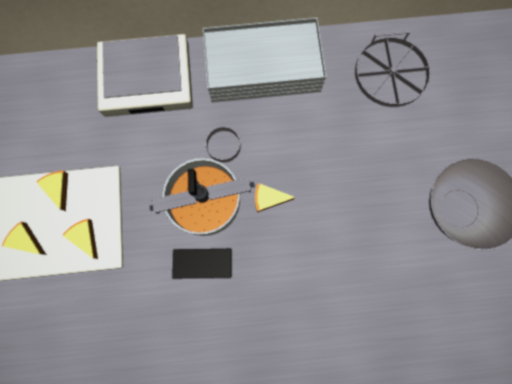

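```bash
cat > h.py <<'E'
import numpy as np,cv2
def cloud(d):
    z=d["z_map"]; H,W=z.shape; f=H/2/np.tan(np.radians(float(d["vfov"]))/2)
    v,u=np.mgrid[:H,:W]; E=d["extrinsics"]
    p=np.stack([(u-d["cx"])/f*z,-(v-d["cy"])/f*z,-z],-1)
    return p@E[:3,:3].T+E[:3,3]
def rect(P):
    (c,s,a)=cv2.minAreaRect((P[:,:2]*1000).astype(np.float32)); return np.round(c,1),np.round(s,1),round(a,1)
E
python3 - <<'E'
from h import *
for n in ("side","top"):
    d=np.load(n+"0.npz"); P=cloud(d); ok=d["z_map"]>0
    print(n,"table z",np.median(P[ok][:,2]))
    sel=ok&(P[...,2]>.195)&(P[...,2]<.26)&(P[...,0]<.9)&(P[...,0]>.2)
    m,l,st,c=cv2.connectedComponentsWithStats(sel.astype(np.uint8))
    for i in range(1,m):
        if st[i,4]>20:
            Q=P[l==i]; print(st[i],Q.mean(0).round(4),np.percentile(Q[:,2],[5,50,95]).round(4))
            T=Q[Q[:,2]>np.percentile(Q[:,2],95)-.006]; print(rect(T),T.mean(0).round(4),len(T))
    # bar
    g=ok&(P[...,2]>.08)&(P[...,2]<.095)
    m,l,st,c=cv2.connectedComponentsWithStats(g.astype(np.uint8))
    for i in range(1,m):
        if st[i,4]>100: print("bar",st[i],rect(P[l==i]))
    g=ok&(P[...,2]>.112)&(P[...,2]<.13)
    m,l,st,c=cv2.connectedComponentsWithStats(g.astype(np.uint8))
    for i in range(1,m):
        if st[i,4]>10: print("sleeve",st[i],rect(P[l==i]))
E
```

```text
side table z -0.0010101889390093932
[191 205  34  30 640] [0.5715 0.0898 0.2205] [0.199  0.224  0.2318]
(array([574.3,  86. ]), array([14.1, 49.7]), 86.6) [0.5732 0.0874 0.2302] 298
bar [  0   0 171 100 891] (array([1390.9, -522.1]), array([805.7,  11.3]), 89.9)
bar [323  72  82  46 557] (array([ 486.5, -552.5]), array([215.7, 220.4]), 17.6)
bar [ 51 107 141  98 721] (array([928.5, -99.1]), array([172.7, 302.3]), 0.0)
bar [218 215  30  48 690] (array([583. ,  20.5]), array([ 32.9, 101.9]), 7.3)
bar [ 179  265   48   69 1286] (array([567.1, 141.7]), array([ 33.2, 119.4]), 6.8)
sleeve [   0    0  155   87 1022] (array([1390.4, -482.2]), array([689. ,  12.6]), 90.0)
sleeve [492   0  20   3  39] (array([  173.8, -1322.3]), array([12.4, 62.5]), 87.1)
sleeve [205 248  21  20 246] (array([573.1,  87.6]), array([33.2, 31.2]), 31.7)
top table z 0.0017260252873777526
[187 169  12  27 247] [0.5726 0.0835 0.2272] [0.2025 0.2319 0.2349]
(array([574.6,  85.4]), array([14.1, 48.6]), 87.4) [0.5746 0.085  0.2328] 172
bar [202  18 124  72 662] (array([929. , -98.7]), array([173.4, 301. ]), 0.0)
bar [430 158  82  84 450] (array([ 523.7, -531. ]), array([135.3, 219.1]), 34.6)
bar [ 152  178   98   35 1168] (array([574.3,  85.7]), array([ 33.5, 230.3]), 7.5)
bar [456 233  56  18 169] (array([ 395. , -554.2]), array([ 29.8, 135.5]), 2.4)
sleeve [193 185  14  15  93] (array([571.6,  81.4]), array([23.7, 33.4]), 57.0)
```

View pics/wrist0.png

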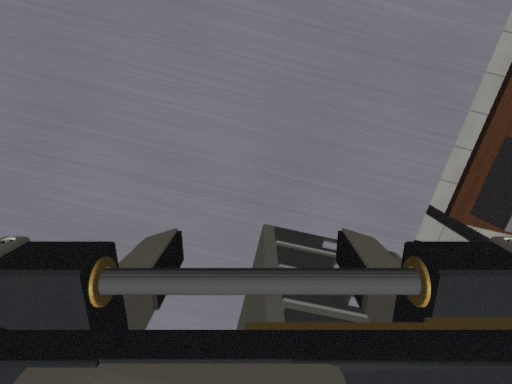

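```bash
python3 - <<'E'
from h import *
from scipy.spatial.transform import Rotation as R
print(R.from_rotvec([1.0392,1.3105,-1.0378]).as_matrix().round(3))
for n in ("side","top"):
    d=np.load(n+"0.npz"); P=cloud(d); ok=d["z_map"]>0
    hsv=cv2.cvtColor(d["img"],cv2.COLOR_BGR2HSV)
    r=np.hypot(P[...,0]-.5745,P[...,1]-.0857)
    m=ok&(r<.08)&(P[...,2]<.06)&(hsv[...,1]>120)
    print(n,m.sum(),np.percentile(P[m][:,2],[5,25,50,75,95]).round(4))
    m=ok&(r>.13)&(r<.3)&(abs(P[...,2])<.02)&(hsv[...,1]<60)
    print("table near",np.median(P[m][:,2]))
    m=ok&(P[...,2]>.065)&(P[...,2]<.095)&(r<.125)
    print("bar top z",np.percentile(P[m][:,2],[50,90]))
    m=ok&(P[...,2]>.22)&(r<.04); print("knob top",np.percentile(P[m][:,2],[50,90]))
E
```

```text
[[-0.001  0.974  0.228]
 [ 0.001  0.228 -0.974]
 [-1.    -0.    -0.002]]
side 3045 [0.0168 0.0178 0.0185 0.0193 0.0204]
table near -0.0007709588497922804
bar top z [0.0852659 0.087093 ]
knob top [0.23017427 0.23171261]
top 1984 [0.0181 0.0198 0.0209 0.0221 0.0239]
table near 0.0017570690693329838
bar top z [0.08727654 0.09007944]
knob top [0.23273876 0.23450447]
```

{"method": "move_arm", "body": {
  "steps": "-0.04 0 0 -0.1 0; -0.08 0.01 -0.01 -0.2 0; -0.11 0.03 -0.03 -0.32 0; -0.11 0.055 -0.055 -0.44 0; -0.11 0.08 -0.08 -0.56 0; -0.11 0.105 -0.105 -0.68 0; -0.11 0.13 -0.13 -0.8 0; -0.11 0.155 -0.155 -0.92 0; -0.11 0.18 -0.18 -1.04 0; -0.11 0.205 -0.205 -1.16 0"
}}

```text
clock: 0.98
position: [0.2957, -0.3606, 0.3003]
ee_rot: [0.138, 1.567, -0.138]
force: [-0.3, -0.4, 0.4]
width: 0.999
```

```bash
cat > st.py <<'E'
from cell import arm
import numpy as np
from scipy.spatial.transform import Rotation as R
s=arm.observe(); M=R.from_rotvec(s["ee_rot"]).as_matrix()
print(s["clock"],"q",np.round(s["joints"],3),"p",np.round(s["position"],4),"F",np.round(s["force"],2),"T",np.round(s["ft_torque"],3),"w",s["width"])
print(M.round(3)); h=np.degrees(np.arctan2(M[1,2],M[0,2])); print("zhead",h)
t=np.array([.5745,.0857,.205]); print("tool delta",(M.T@(t-s["position"])).round(4))
E
python3 st.py
```

```text
0.9833 q [ 1.051  0.116 -0.314  1.74   0.038  1.291  0.553] p [ 0.2957 -0.3606  0.3003] F [-0.35 -0.43  0.37] T [-0.02  -0.095 -0.046] w 0.9985629192649664
[[-0.     0.174  0.985]
 [-0.     0.985 -0.174]
 [-1.    -0.    -0.   ]]
zhead -10.043536757175062
tool delta [0.0952 0.4881 0.1967]
```

{"method": "move_arm", "body": {
  "steps": "0 0.035 0.014 -0.12 0; 0 0.07 0.028 -0.24 0; 0 0.105 0.042 -0.36 0; 0 0.14 0.056 -0.48 0; 0 0.175 0.07 -0.6 0; 0 0.21 0.085 -0.72 0; 0 0.245 0.099 -0.84 0; 0 0.28 0.113 -0.96 0; 0 0.315 0.127 -1.08 0; 0 0.35 0.141 -1.2 0"
}}

```text
clock: 1.82
position: [0.4975, -0.0418, 0.3005]
ee_rot: [-0.798, 1.419, 0.798]
force: [0.6, -0.0, -0.1]
width: 0.998
```

```bash
python3 st.py
```

```text
1.8167 q [ 0.573  0.23  -0.728  1.649  0.158  1.322  0.844] p [ 0.4975 -0.0418  0.3005] F [ 0.6  -0.05 -0.06] T [ 0.065 -0.178 -0.02 ] w 0.9982910655825273
[[ 0.    -0.854  0.52 ]
 [-0.     0.52   0.854]
 [-1.    -0.    -0.   ]]
zhead 58.69051445611118
tool delta [0.0954 0.0005 0.149 ]
```

{"method": "move_arm", "body": {
  "steps": "0 0 0.035 -0.12 0; 0 0 0.07 -0.24 0; 0 0 0.105 -0.36 0; 0 0 0.135 -0.46 0; 0 0 0.149 -0.49 0; 0 0 0.149 -0.49 0; 0 0 0.149 -0.49 0; 0 0 0.149 -0.49 0"
}}

```text
clock: 2.48
position: [0.5748, 0.0824, 0.3001]
ee_rot: [-1.162, 1.24, 1.162]
force: [-0.2, -0.7, -0.6]
width: 0.999
```

```bash
python3 st.py; python3 - <<'E'
from h import *
from cell import arm
for n in ("wrist","top","side"):
    d=arm.get_image(n); cv2.imwrite(f"pics/{n}1.png",d["img"]); np.savez(f"{n}1.npz",**{k:np.asarray(v) for k,v in d.items()})
    P=cloud(d)
    if n!="top":
        ok=(d["z_map"]>0)&(np.hypot(P[...,0]-.5745,P[...,1]-.0857)<.04)&(P[...,2]>.22)&(P[...,2]<.24)
        print(n,ok.sum())
        if ok.sum()>30: print(rect(P[ok]),np.percentile(P[ok][:,2],[5,50,95]))
E
```

```text
2.4833 q [ 0.332  0.412 -0.83   1.459  0.305  1.404  1.   ] p [0.5748 0.0824 0.3001] F [-0.19 -0.74 -0.62] T [ 0.048 -0.191 -0.056] w 0.9994351366584848
[[-0.001 -0.998  0.064]
 [-0.001  0.064  0.998]
 [-1.     0.001 -0.001]]
zhead 86.34897567139195
tool delta [0.0951 0.0005 0.0033]
wrist 765
(array([575.6,  85.1]), array([13.5, 50.2]), 86.6) [0.22842767 0.23119327 0.2324565 ]
side 373
(array([574.7,  86.4]), array([14.2, 50.5]), 86.6) [0.22117625 0.23015782 0.23192045]
```

View pics/wrist1.png

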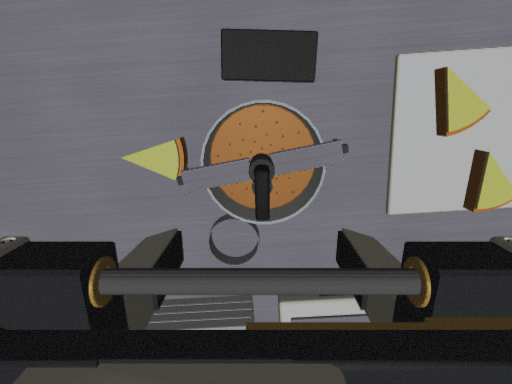

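View pics/side1.png

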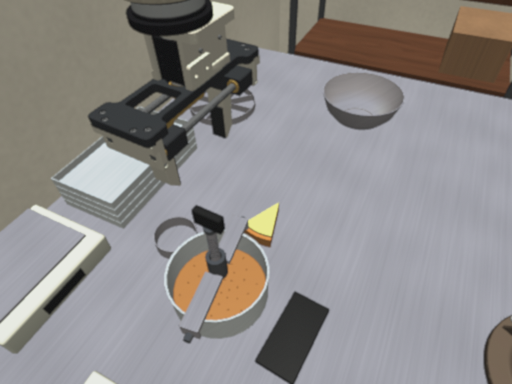

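```bash
python3 - <<'E'
from h import *
for n in ("side1","wrist1","top1"):
    d=np.load(n+".npz"); E=d["extrinsics"]; f=192/np.tan(np.radians(float(d["vfov"]))/2)
    for p in ([.5748,.0824,.30],[.5748,.0824+.046,.30],[.5748,.0824-.046,.30],[.575,.0857,.232]):
        c=E[:3,:3].T@(np.array(p)-E[:3,3]); print(n,p,(c[0]/-c[2]*f+d["cx"]).round(1),(-c[1]/-c[2]*f+d["cy"]).round(1))
E
```

```text
side1 [0.5748, 0.0824, 0.3] 200.8 177.5
side1 [0.5748, 0.12840000000000001, 0.3] 180.9 201.6
side1 [0.5748, 0.0364, 0.3] 218.5 156.0
side1 [0.575, 0.0857, 0.232] 205.9 212.3
wrist1 [0.5748, 0.0824, 0.3] 258.9 222.9
wrist1 [0.5748, 0.12840000000000001, 0.3] 323.5 219.1
wrist1 [0.5748, 0.0364, 0.3] 195.0 226.8
wrist1 [0.575, 0.0857, 0.232] 262.6 195.8
top1 [0.5748, 0.0824, 0.3] 185.7 172.0
top1 [0.5748, 0.12840000000000001, 0.3] 160.3 174.5
top1 [0.5748, 0.0364, 0.3] 211.0 169.5
top1 [0.575, 0.0857, 0.232] 190.2 180.5
```

{"method": "move_arm", "body": {
  "steps": "0 0.0005 0.003 0 205; 0 0.0005 0.003 0 205; 0 0.0005 0.003 0 205; 0 0.0005 0.003 0 205; 0 0.0005 0.003 0 205; 0 0.0005 0.003 0 205; 0 0.0005 0.003 0 205; 0 0.0005 0.003 0 205; 0 0.0005 0.003 0 205; 0 0.0005 0.003 0 205",
  "squeeze": 20
}}

```text
clock: 3.47
position: [0.5748, 0.0865, 0.3004]
ee_rot: [-1.163, 1.238, 1.164]
force: [-0.4, 0.4, -0.1]
width: 0.327
```

```bash
python3 st.py; python3 - <<'E'
from h import *
from cell import arm
for n in ("side","wrist"):
    d=arm.get_image(n); cv2.imwrite(f"pics/{n}2.png",d["img"]); np.savez(f"{n}2.npz",**{k:np.asarray(v) for k,v in d.items()})
    P=cloud(d); ok=(d["z_map"]>0)&(abs(P[...,0]-.575)<.03)&(P[...,2]>.26)&(P[...,2]<.4)&(abs(P[...,1]-.085)<.1)
    Q=P[ok]
    print(n,len(Q),np.percentile(Q[:,2],[0,.5,1,2,5]))
    d1=np.load(n+"1.npz");P=cloud(d1); ok=(d1["z_map"]>0)&(abs(P[...,0]-.575)<.03)&(P[...,2]>.26)&(P[...,2]<.4)&(abs(P[...,1]-.085)<.1)
    print("open",np.percentile(P[ok][:,2],[0,.5,1,2,5]))
E
```

```text
3.4667 q [ 0.326  0.413 -0.832  1.458  0.305  1.405  0.995] p [0.5748 0.0865 0.3004] F [-0.38  0.43 -0.13] T [ 0.14  -0.169  0.012] w 0.32737102288404707
[[-0.    -0.998  0.062]
 [ 0.     0.062  0.998]
 [-1.     0.     0.   ]]
zhead 86.45577558575012
tool delta [ 0.0954  0.0003 -0.0008]
side 1207 [0.33618603 0.33653984 0.33707786 0.33790406 0.34103374]
open [0.33610757 0.33726711 0.3376403  0.33830351 0.34137951]
wrist 2323 [0.33577598 0.33681665 0.3371979  0.3383855  0.34137168]
open [0.33555225 0.33658071 0.33719479 0.3384641  0.34140084]
```

View pics/side2.png

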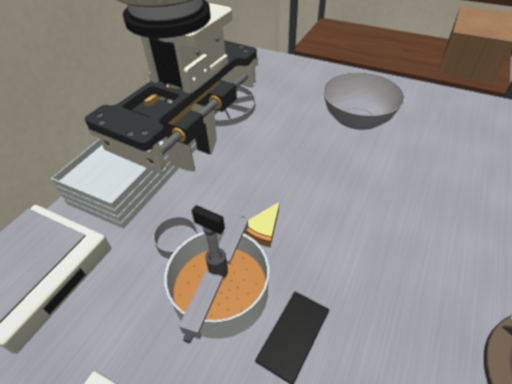

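View pics/wrist2.png

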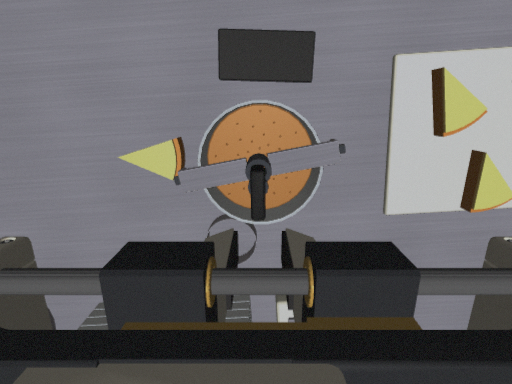

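```bash
python3 - <<'E'
from h import *
for n in ("side2","wrist2","side1"):
    d=np.load(n+".npz"); P=cloud(d); ok=(d["z_map"]>0)&(abs(P[...,0]-.575)<.1)&(P[...,2]>.25)&(P[...,2]<.45)&(abs(P[...,1]-.085)<.12)
    print(n)
    for lo in np.arange(.30,.42,.006):
        m=ok&(P[...,2]>=lo)&(P[...,2]<lo+.006)
        if m.sum()>3:
            Q=P[m]; v,u=np.nonzero(m); print(round(lo,3),m.sum(),"x",Q[:,0].min().round(3),Q[:,0].max().round(3),"y",Q[:,1].min().round(3),Q[:,1].max().round(3),"u",u.min(),u.max(),"v",v.min(),v.max())
d=np.load("side2.npz");print((d["z_map"][150:190,160:220]==0).sum())
E
python3 - <<'E'
import cv2
for n,(a,b,c,e) in {"side2":(80,250,80,260),"wrist2":(150,384,100,420)}.items():
    i=cv2.imread(f"pics/{n}.png")[a:b,c:e]; cv2.imwrite(f"pics/{n}c.png",cv2.resize(i,None,fx=600/max(i.shape),fy=600/max(i.shape),interpolation=2))
E
```

```text
side2
0.336 76 x 0.561 0.582 y 0.064 0.11 u 191 213 v 147 171
0.342 100 x 0.561 0.582 y 0.059 0.117 u 186 215 v 142 171
0.348 155 x 0.561 0.587 y 0.057 0.12 u 170 215 v 137 170
0.354 165 x 0.561 0.586 y 0.057 0.12 u 169 215 v 133 167
0.36 161 x 0.561 0.587 y 0.055 0.121 u 167 215 v 128 163
0.366 159 x 0.561 0.586 y 0.054 0.121 u 166 215 v 124 159
0.372 134 x 0.561 0.582 y 0.055 0.122 u 168 214 v 120 155
0.378 115 x 0.56 0.578 y 0.054 0.122 u 170 214 v 115 151
0.384 82 x 0.56 0.586 y 0.056 0.122 u 163 213 v 112 148
0.39 31 x 0.56 0.581 y 0.055 0.122 u 176 213 v 109 143
0.396 52 x 0.542 0.581 y 0.008 0.175 u 154 245 v 79 173
0.402 463 x 0.532 0.615 y 0.004 0.176 u 102 254 v 76 173
0.408 681 x 0.532 0.616 y 0.005 0.176 u 100 254 v 73 169
0.414 1064 x 0.531 0.616 y 0.004 0.177 u 99 254 v 69 165
wrist2
0.336 137 x 0.562 0.585 y 0.066 0.109 u 222 298 v 229 261
0.342 253 x 0.561 0.584 y 0.059 0.116 u 208 311 v 232 267
0.348 351 x 0.561 0.58 y 0.058 0.117 u 204 315 v 236 267
0.354 270 x 0.562 0.577 y 0.062 0.116 u 211 313 v 241 267
0.36 251 x 0.561 0.574 y 0.065 0.11 u 215 304 v 246 267
0.36
[... 614 characters left out ...]
 231 v 125 185
0.348 159 x 0.559 0.588 y 0.02 0.146 u 154 231 v 121 185
0.354 171 x 0.558 0.589 y 0.021 0.147 u 153 231 v 118 181
0.36 185 x 0.558 0.588 y 0.021 0.147 u 151 230 v 113 178
0.366 167 x 0.558 0.588 y 0.021 0.148 u 150 230 v 110 174
0.372 118 x 0.558 0.577 y 0.02 0.148 u 164 230 v 105 170
0.378 77 x 0.558 0.582 y 0.019 0.139 u 168 230 v 100 162
0.384 66 x 0.558 0.582 y 0.018 0.037 u 208 230 v 95 106
0.39 45 x 0.559 0.582 y 0.019 0.035 u 207 229 v 93 102
0.396 49 x 0.537 0.61 y 0.004 0.17 u 111 251 v 85 170
0.402 365 x 0.532 0.615 y -0.001 0.172 u 106 256 v 80 170
0.408 595 x 0.531 0.616 y -0.001 0.172 u 103 256 v 75 166
0.414 1158 x 0.531 0.616 y -0.001 0.172 u 102 256 v 70 161
8
```

View pics/side2c.png

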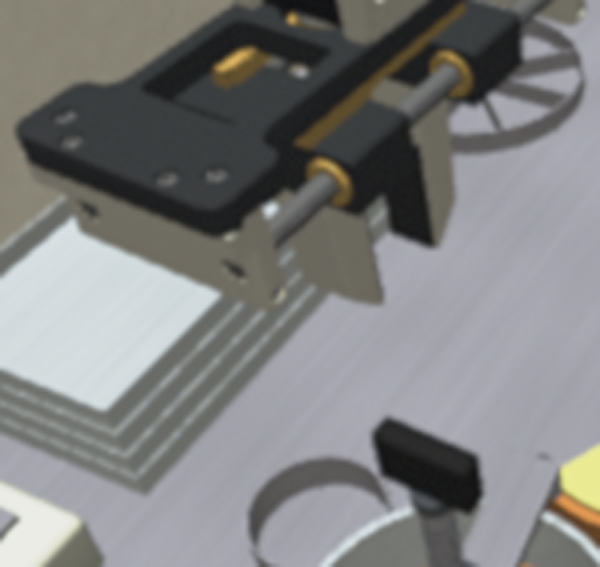

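{"method": "move_arm", "body": {
  "steps": "0.025 -0.0025 -0.0015 0 205; 0.05 -0.0025 -0.0015 0 200; 0.075 -0.0025 -0.0015 0 200; 0.09 -0.0025 -0.0015 0 200; 0.09 -0.0025 -0.0015 0 200; 0.09 -0.0025 -0.0015 0 200; 0.09 -0.0025 -0.0015 0 200"
}}

```text
clock: 4.15
position: [0.5778, 0.0853, 0.2117]
ee_rot: [-1.164, 1.236, 1.163]
force: [-0.5, 0.5, 0.0]
width: 0.214
```

```bash
python3 st.py; cat > look.py <<'E'
import sys
from h import *
from cell import arm
t=sys.argv[1]; zt=float(sys.argv[2]); kz=float(sys.argv[3])
for n in ("side","wrist"):
    d=arm.get_image(n); cv2.imwrite(f"pics/{n}{t}.png",d["img"]); np.savez(f"{n}{t}.npz",**{k:np.asarray(v) for k,v in d.items()})
    P=cloud(d); near=(d["z_map"]>0)&(abs(P[...,0]-.575)<.04)&(abs(P[...,1]-.085)<.06); gray=cv2.cvtColor(d["img"],6)
    m=near&(P[...,2]>kz+.004)&(P[...,2]<zt+.04)
    Q=P[m]
    if len(Q): print(n,"finger zmin",np.percentile(Q[:,2],[0,1,2]).round(4),"x",np.percentile(Q[:,0],[1,99]).round(4),"y",np.percentile(Q[:,1],[1,99]).round(4),len(Q))
    m=near&(P[...,2]>kz-.006)&(P[...,2]<kz+.003); 
    if m.sum()>20: print("knob",rect(P[m]),m.sum())
E
python3 look.py 3 .246 .232
```

```text
4.15 q [ 0.319  0.473 -0.811  1.599  0.359  1.224  0.949] p [0.5778 0.0853 0.2117] F [-0.52  0.45  0.04] T [ 0.121 -0.125 -0.024] w 0.2136199338908291
[[ 0.001 -0.998  0.062]
 [ 0.001  0.062  0.998]
 [-1.    -0.001  0.001]]
zhead 86.45862118533029
tool delta [0.0067 0.0034 0.0002]
side finger zmin [0.2461 0.2476 0.2487] x [0.5638 0.5862] y [0.0607 0.1146] 417
knob (array([572.6,  86.4]), array([14.3, 45.6]), 86.6) 187
wrist finger zmin [0.2467 0.2488 0.2492] x [0.565 0.585] y [0.0617 0.111 ] 1431
knob (array([575.2,  85.1]), array([14. , 49.9]), 87.3) 1504
```

View pics/side3.png

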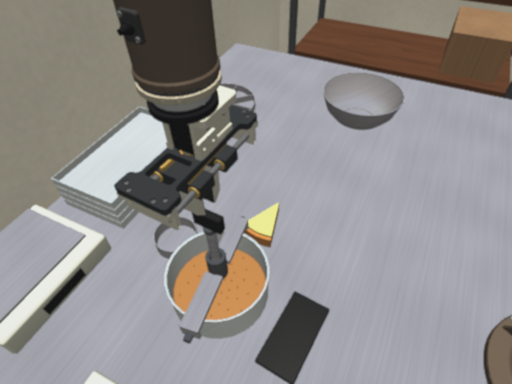

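View pics/wrist3.png

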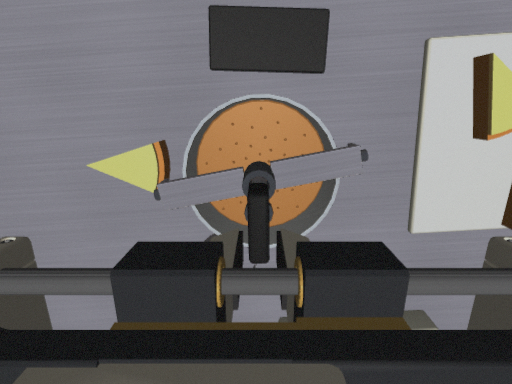

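{"method": "move_arm", "body": {
  "steps": "0 0 -0.001 0 175; 0 0 -0.001 0 175; 0 0 -0.001 0 175; 0.012 0 -0.001 0 175; 0.024 0 -0.001 0 175; 0.034 0 -0.001 0 175; 0.040 0 -0.001 0 175; 0.040 0 -0.001 0 175; 0.040 0 -0.001 0 175"
}}

```text
clock: 5.0
position: [0.5768, 0.0838, 0.1697]
ee_rot: [-1.163, 1.239, 1.165]
force: [0.2, 0.6, 0.4]
width: 0.315
```

```bash
python3 st.py; python3 look.py 4 .206 .232
```

```text
5.0 q [ 0.31   0.507 -0.795  1.658  0.39   1.144  0.922] p [0.5768 0.0838 0.1697] F [0.21 0.59 0.39] T [ 0.114 -0.132  0.024] w 0.31514982785893986
[[-0.001 -0.998  0.062]
 [-0.     0.062  0.998]
 [-1.     0.001 -0.   ]]
zhead 86.46772804951796
tool delta [-0.0353  0.0025  0.0017]
side finger zmin [0.2361 0.2361 0.2362] x [0.5626 0.5812] y [0.0544 0.1183] 74
knob (array([560.8,  87.3]), array([65.6, 22.7]), 75.5) 189
wrist finger zmin [0.236  0.2361 0.2362] x [0.5643 0.5844] y [0.0616 0.1085] 457
knob (array([573. ,  88.1]), array([45.8, 43.7]), 32.3) 2072
```

View pics/side4.png

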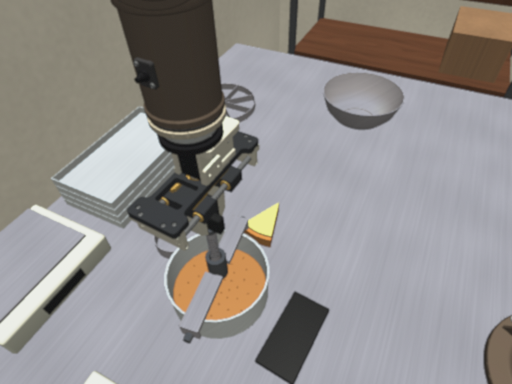

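View pics/wrist4.png

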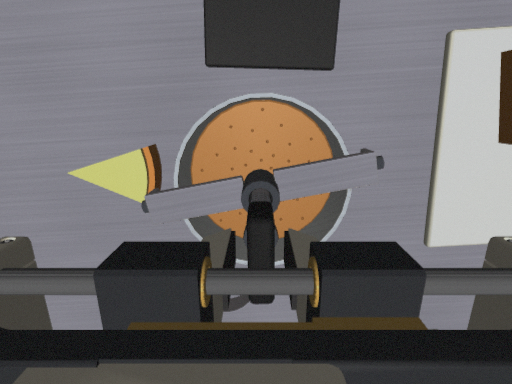

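{"method": "move_arm", "body": {
  "steps": "0 0 0 0 225; 0 0 0 0 240; 0 0 0 0 240; 0 0 0 0 240; 0 0 0 0 240; 0 0 0 0 240; 0 0 0 0 240",
  "squeeze": 25
}}

```text
clock: 5.68
position: [0.5774, 0.0842, 0.1707]
ee_rot: [-1.164, 1.237, 1.163]
force: [-0.2, 0.6, 1.4]
width: 0.152
```

```bash
python3 st.py; python3 st.py|head -1
```

```text
5.6833 q [ 0.31   0.506 -0.796  1.657  0.39   1.144  0.922] p [0.5774 0.0842 0.1707] F [-0.22  0.62  1.37] T [ 0.595 -0.263  0.025] w 0.15181682626746407
[[ 0.001 -0.998  0.062]
 [ 0.     0.062  0.998]
 [-1.    -0.001  0.   ]]
zhead 86.46684730838892
tool delta [-0.0343  0.0029  0.0013]
5.6833 q [ 0.31   0.506 -0.796  1.657  0.39   1.144  0.922] p [0.5774 0.0842 0.1707] F [-0.22  0.62  1.37] T [ 0.595 -0.263  0.025] w 0.15181682626746407
```

{"method": "move_arm", "body": {
  "steps": "0.003 0 0 0 240; 0.008 0 0 0 240; 0.014 0 0 0 240; 0.020 0 0 0 240; 0.026 0 0 0 240; 0.032 0 0 0 240; 0.037 0 0 0 240; 0.040 0 0 0 240; 0.040 0 0 0 240; 0.040 0 0 0 240"
}}

```text
clock: 6.52
position: [0.5771, 0.084, 0.1301]
ee_rot: [-1.163, 1.238, 1.164]
force: [1.3, 3.4, 0.8]
width: 0.154
```

```bash
python3 st.py; python3 look.py 5 .165 .192
```

```text
6.5167 q [ 0.295  0.545 -0.776  1.707  0.426  1.068  0.891] p [0.5771 0.084  0.1301] F [1.28 3.45 0.82] T [ 0.975 -0.66  -0.058] w 0.15359830084289303
[[-0.    -0.998  0.062]
 [ 0.     0.062  0.998]
 [-1.     0.     0.   ]]
zhead 86.46705749754214
tool delta [-0.0749  0.0027  0.0016]
side finger zmin [0.1961 0.1962 0.1963] x [0.5634 0.5879] y [0.0608 0.1103] 33
knob (array([565.1,  91.6]), array([51.4, 25.8]), 61.7) 123
wrist finger zmin [0.196  0.1962 0.1964] x [0.5648 0.585 ] y [0.0724 0.0977] 257
knob (array([574.7,  86.8]), array([49.8, 27.6]), 12.1) 1843
```

View pics/side5.png

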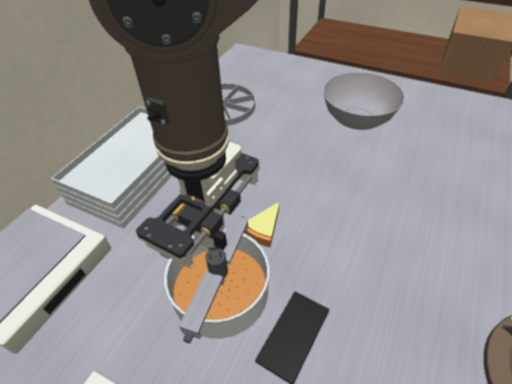

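View pics/wrist5.png

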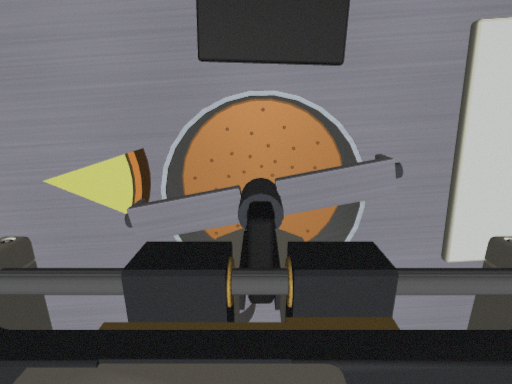

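```bash
python3 - <<'E'
from h import *
for t in ("3","4","5"):
    d=np.load(f"wrist{t}.npz"); P=cloud(d)
    print(t,[(r,P[r,260].round(4).tolist()) for r in (200,210,220,230,240,250,258,264)])
E
```

```text
3 [(200, [0.5547, 0.0875, 0.2315]), (210, [0.5612, 0.0871, 0.2319]), (220, [0.568, 0.0867, 0.2319]), (230, [0.5751, 0.0862, 0.2313]), (240, [0.5824, 0.0858, 0.2309]), (250, [0.5898, 0.0853, 0.2305]), (258, [0.5952, 0.085, 0.2314]), (264, [0.7326, 0.0772, -0.0003])]
4 [(200, [0.5672, 0.0854, 0.1476]), (210, [0.5507, 0.0863, 0.218]), (220, [0.5517, 0.0862, 0.2299]), (230, [0.5562, 0.0859, 0.232]), (240, [0.5619, 0.0856, 0.2312]), (250, [0.5669, 0.0852, 0.2321]), (258, [0.5716, 0.085, 0.2316]), (264, [0.5752, 0.0847, 0.2313])]
5 [(200, [0.5631, 0.0856, 0.1202]), (210, [0.551, 0.0862, 0.1769]), (220, [0.5518, 0.0861, 0.1895]), (230, [0.5565, 0.0858, 0.191]), (240, [0.5619, 0.0855, 0.191]), (250, [0.5672, 0.0852, 0.1914]), (258, [0.5719, 0.0849, 0.1909]), (264, [0.5749, 0.0847, 0.1917])]
```

{"method": "move_arm", "body": {
  "steps": "0.002 0 0 0 240; 0.004 0 0 0 240; 0.006 0 0 0 240; 0.006 0 0 0 240"
}}

```text
clock: 6.95
position: [0.5771, 0.0839, 0.1241]
ee_rot: [-1.163, 1.238, 1.164]
force: [1.5, 2.5, -0.1]
width: 0.15
```

{"method": "move_arm", "body": {
  "steps": "0.001 0 0 0 240; 0.001 0 0 0 240; 0.001 0 0 0 240"
}}

```text
clock: 7.2
position: [0.5772, 0.0839, 0.1233]
ee_rot: [-1.163, 1.238, 1.164]
force: [1.6, 2.7, 0.5]
width: 0.153
```

{"method": "move_arm", "body": {
  "steps": "0.001 0 0 0 240; 0.001 0 0 0 240; 0.001 0 0 0 240"
}}

```text
clock: 7.45
position: [0.5771, 0.0839, 0.1224]
ee_rot: [-1.164, 1.238, 1.164]
force: [1.9, 3.3, 1.7]
width: 0.15
```

{"method": "move_arm", "body": {
  "steps": "0.001 0 0 0 240; 0.001 0 0 0 240; 0.001 0 0 0 240"
}}

```text
clock: 7.7
position: [0.5771, 0.0838, 0.1213]
ee_rot: [-1.163, 1.238, 1.164]
force: [1.3, 3.5, 1.6]
width: 0.153
```

{"method": "move_arm", "body": {
  "steps": "0.001 0 0 0 240; 0.001 0 0 0 240; 0.001 0 0 0 240"
}}

```text
clock: 7.95
position: [0.5772, 0.0839, 0.1204]
ee_rot: [-1.164, 1.238, 1.164]
force: [2.2, 2.7, 2.0]
width: 0.152
```

```bash
python3 - <<'E'
from cell import arm
import numpy as np
print([np.round((arm.get_image("top"),arm.observe()["force"])[1],2).tolist() for _ in range(6)])
E
```

```text
[[0.59, 3.86, 2.16], [0.96, 3.0, 2.05], [0.93, 3.29, 1.99], [2.66, 2.91, 2.9], [0.97, 2.75, 2.28], [1.67, 4.26, 2.19]]
```

```bash
cat > f.py <<'E'
from cell import arm
import numpy as np
a=[];p=[]
for _ in range(12):
    arm.get_image("top"); s=arm.observe(); a.append(np.r_[s["force"],s["ft_torque"]]); p.append(s["position"])
print(s["clock"],np.mean(a,0).round(2),"sd",np.std(a,0)[:3].round(2),np.mean(p,0).round(5))
E
python3 f.py
```

```text
8.85 [ 1.42  3.5   2.02  1.08 -0.61  0.  ] sd [0.46 0.4  0.27] [0.57715 0.08385 0.1204 ]
```

{"method": "move_arm", "body": {
  "steps": "0.0005 0 0 0 240; 0.001 0 0 0 240; 0.001 0 0 0 240"
}}

```text
clock: 9.1
position: [0.5773, 0.0839, 0.1195]
ee_rot: [-1.164, 1.238, 1.163]
force: [0.3, 2.5, 4.7]
width: 0.15
```

```bash
python3 f.py
```

```text
9.7 [ 0.98  3.11  5.    1.02 -0.49 -0.  ] sd [0.54 0.45 0.37] [0.57725 0.08388 0.11954]
```

{"method": "move_arm", "body": {
  "steps": "0.0005 0 0 0 240; 0.0005 0 0 0 240; 0.0005 0 0 0 240"
}}

```text
clock: 9.95
position: [0.5772, 0.0839, 0.119]
ee_rot: [-1.164, 1.238, 1.163]
force: [0.9, 3.4, 4.3]
width: 0.155
```

```bash
python3 f.py
```

```text
10.55 [ 0.87  3.16  4.99  1.02 -0.48  0.01] sd [0.42 0.55 0.58] [0.57724 0.08388 0.11902]
```

```bash
cat > k.py <<'E'
from h import *
from cell import arm
import sys
d=arm.get_image("wrist"); np.savez(f"wrist{sys.argv[1]}.npz",**{k:np.asarray(v) for k,v in d.items()}); cv2.imwrite(f"pics/wrist{sys.argv[1]}.png",d["img"])
P=cloud(d); zt=arm.observe()["position"][2]
for lo in (245,258): 
    pass
Q=P[235:267,255:265]; print("knob top z",np.median(Q[...,2]).round(4),"tcp",zt.round(4),"diff",(np.median(Q[...,2])-zt).round(4))
E
python3 k.py 6; python3 - <<'E'
from h import *
for t,z in (("4",.1700),("5",.1301)):
    P=cloud(np.load(f"wrist{t}.npz"))[235:267,255:265]; print(t,np.median(P[...,2])-z)
E
```

```text
knob top z 0.1799 tcp 0.119 diff 0.0609
4 0.06152752876214995
5 0.060939451135017364
```

{"method": "move_arm", "body": {
  "steps": "0.0005 0 0 0 240; 0.0005 0 0 0 240; 0.0005 0 0 0 240"
}}

```text
clock: 10.85
position: [0.5773, 0.0839, 0.1186]
ee_rot: [-1.164, 1.238, 1.163]
force: [1.1, 3.0, 5.9]
width: 0.151
```

```bash
python3 f.py; python3 st.py
```

```text
11.45 [ 0.72  3.07  5.53  1.   -0.48 -0.  ] sd [0.35 0.39 0.41] [0.57727 0.08388 0.11858]
11.45 q [ 0.29   0.556 -0.769  1.72   0.438  1.046  0.881] p [0.5773 0.0839 0.1186] F [0.2  2.87 5.73] T [ 0.992 -0.48   0.003] w 0.15281835523835136
[[ 0.    -0.998  0.062]
 [ 0.     0.062  0.998]
 [-1.    -0.     0.   ]]
zhead 86.45642155808743
tool delta [-0.0864  0.0029  0.0016]
```

{"method": "move_arm", "body": {
  "steps": "0 0 0 0 255; 0 0 0 0.05 255; 0 0 0 0.1 255; 0 0 0 0.15 255; 0 0 0 0.2 255; 0 0 0 0.25 255; 0 0 0 0.3 255; 0 0 0 0.35 255; 0 0 0 0.4 255; 0 0 0 0.4 255",
  "squeeze": 50
}}

```text
clock: 12.28
position: [0.577, 0.0836, 0.1185]
ee_rot: [-0.861, 1.395, 0.86]
force: [0.5, 2.5, 7.0]
width: 0.147
```

```bash
python3 st.py; python3 f.py
```

```text
12.2833 q [ 0.229  0.527 -0.67   1.725  0.376  1.021  0.531] p [0.577  0.0836 0.1185] F [0.47 2.52 6.95] T [ 0.76  -0.368 -0.034] w 0.14696000773422901
[[-0.    -0.894  0.449]
 [-0.001  0.449  0.894]
 [-1.    -0.    -0.001]]
zhead 63.346309507094304
tool delta [-0.0865  0.0032  0.0007]
12.8833 [-0.25  2.16  6.14  0.73 -0.3  -0.03] sd [0.36 0.56 0.58] [0.57701 0.08358 0.11854]
```

{"method": "move_arm", "body": {
  "steps": "0 0 0 0.05 255; 0 0 0 0.1 255; 0 0 0 0.15 255; 0 0 0 0.2 255; 0 0 0 0.25 255; 0 0 0 0.3 255; 0 0 0 0.35 255; 0 0 0 0.4 255; 0 0 0 0.45 255; 0 0 0 0.45 255"
}}

```text
clock: 13.72
position: [0.5761, 0.0833, 0.1184]
ee_rot: [-0.514, 1.511, 0.513]
force: [-3.0, 1.9, 7.5]
width: 0.15
```

```bash
python3 f.py;python3 st.py;  python3 k.py 7
```

```text
14.3167 [-3.38  1.47  7.53  0.47  0.17 -0.02] sd [0.63 0.39 0.57] [0.57611 0.08329 0.1184 ]
14.3167 q [ 0.158  0.501 -0.561  1.732  0.309  1.     0.143] p [0.5761 0.0833 0.1184] F [-3.35  1.5   7.74] T [0.437 0.159 0.006] w 0.152660946826063
[[-0.002 -0.612  0.791]
 [-0.001  0.791  0.612]
 [-1.     0.    -0.002]]
zhead 37.750597151552896
tool delta [-0.0866  0.0029  0.    ]
knob top z 0.1792 tcp 0.1184 diff 0.0608
```

View pics/wrist7.png

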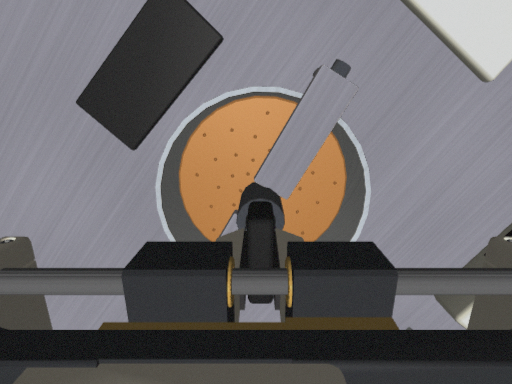

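{"method": "move_arm", "body": {
  "steps": "0 0 0 0.05 255; 0 0 0 0.1 255; 0 0 0 0.15 255; 0 0 0 0.2 255; 0 0 0 0.24 255; 0 0 0 0.28 255; 0 0 0 0.28 255; 0 0 0 0.28 255"
}}

```text
clock: 15.03
position: [0.5758, 0.0834, 0.1183]
ee_rot: [-0.299, 1.553, 0.297]
force: [-3.9, 0.4, 7.7]
width: 0.15
```

```bash
python3 f.py;python3 st.py
```

```text
15.6333 [-4.09  1.75  8.48  0.38  0.41  0.29] sd [0.5  0.6  0.67] [0.57574 0.08334 0.11832]
15.6333 q [ 0.113  0.487 -0.493  1.736  0.269  0.989 -0.102] p [0.5757 0.0834 0.1183] F [-4.21  2.43  8.01] T [0.34  0.385 0.303] w 0.14676460886275106
[[-0.002 -0.371  0.929]
 [-0.001  0.929  0.371]
 [-1.    -0.    -0.003]]
zhead 21.750085951203506
tool delta [-0.0867  0.0026 -0.0005]
```

{"method": "move_arm", "body": {
  "steps": "0 0 0 0.03 255; 0 0 0 0.05 255; 0 0 0 0.05 255; 0 0 0 0.05 255"
}}

```text
clock: 15.97
position: [0.5757, 0.0833, 0.1183]
ee_rot: [-0.261, 1.558, 0.258]
force: [-4.5, 0.3, 8.6]
width: 0.156
```

```bash
python3 f.py;python3 st.py; python3 k.py 8; python3 - <<'E'
from cell import arm
import cv2
from h import *
d=arm.get_image("side"); cv2.imwrite("pics/side8.png",d["img"])
E
```

```text
16.5667 [-4.09  0.96  8.43  0.24  0.49  0.89] sd [0.74 0.46 0.58] [0.57567 0.08327 0.1183 ]
16.5667 q [ 0.105  0.485 -0.481  1.737  0.262  0.987 -0.145] p [0.5757 0.0832 0.1183] F [-3.73  1.44  8.2 ] T [0.211 0.468 0.915] w 0.1523622480864063
[[-0.002 -0.325  0.946]
 [-0.002  0.946  0.325]
 [-1.    -0.001 -0.003]]
zhead 18.942396540111655
tool delta [-0.0867  0.0026 -0.0005]
knob top z 0.179 tcp 0.1183 diff 0.0607
```

View pics/wrist8.png

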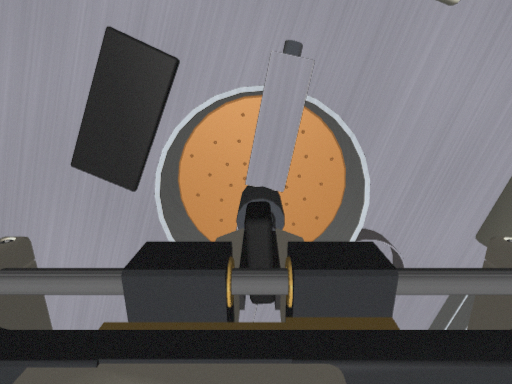

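{"method": "move_arm", "body": {
  "steps": "0 0 0 -0.03 255; 0 0 0 -0.05 255; 0 0 0 -0.05 255; 0 0 0 -0.05 255"
}}

```text
clock: 17.0
position: [0.5758, 0.0832, 0.1183]
ee_rot: [-0.299, 1.553, 0.297]
force: [-4.9, 0.8, 7.5]
width: 0.15
```

```bash
python3 f.py
```

```text
17.6 [-4.14  1.17  7.85  0.31  0.38  0.31] sd [0.59 0.68 0.33] [0.57577 0.08316 0.1183 ]
```

{"method": "move_arm", "body": {
  "steps": "0 0 0 0 200; 0 0 0 0 180; 0 0 0 0 160; 0 0 0 0 140; 0 0 0 0 120; 0 0 0 0 120; 0 0 0 0 120; 0 0 0 0 120; 0 0 0 0 120",
  "squeeze": 20
}}

```text
clock: 18.35
position: [0.5772, 0.0838, 0.1184]
ee_rot: [-0.297, 1.55, 0.297]
force: [0.6, -1.6, -0.8]
width: 0.531
```

```bash
python3 f.py;python3 st.py; python3 k.py 9
```

```text
18.95 [ 0.41 -0.03 -0.   -0.01 -0.14 -0.01] sd [0.49 0.34 0.33] [0.57715 0.08385 0.11842]
18.95 q [ 0.113  0.488 -0.493  1.735  0.269  0.987 -0.102] p [0.5772 0.0839 0.1184] F [-0.01  0.2   0.43] T [ 0.001 -0.157 -0.009] w 0.5294750663168681
[[ 0.    -0.37   0.929]
 [-0.     0.929  0.37 ]
 [-1.    -0.     0.   ]]
zhead 21.714244290864183
tool delta [-0.0866  0.0027 -0.0018]
knob top z 0.1806 tcp 0.1184 diff 0.0621
```

View pics/wrist9.png

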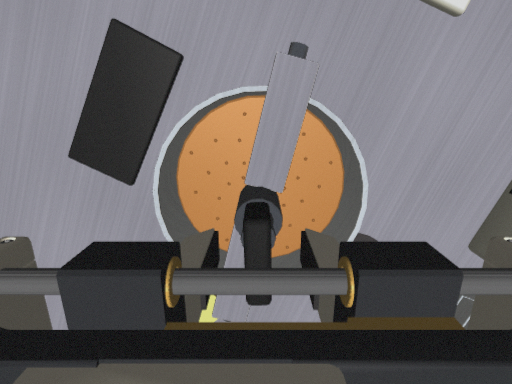

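```bash
python3 - <<'E'
from h import *
from cell import arm
for k in range(4):
    d=arm.get_image("wrist"); P=cloud(d); q=P[235:267,250:268]
    print(arm.observe()["clock"],np.median(q[...,2]).round(4),np.percentile(q[...,2],[25,75]).round(4),[np.median(P[r:r+6,252:266,2]).round(4) for r in range(214,266,8)])
for t in ("5","6","7","8","9"):
    P=cloud(np.load(f"wrist{t}.npz")); print(t,[np.median(P[r:r+6,252:266,2]).round(4) for r in range(214,266,8)])
    h=cv2.cvtColor(np.load(f"wrist{t}.npz")["img"],40); m=(h[...,1]>120)&(P[...,2]<.05)&(P[...,2]>.005)&(np.hypot(P[...,0]-.5745,P[...,1]-.0857)<.07); print("  base",np.median(P[m][:,2]).round(4),m.sum(),[np.round(np.median(P[m&(P[...,0]<.53)][:,2]),4)])
d=arm.get_image("top"); d2=arm.get_image("side"); cv2.imwrite("pics/side9.png",d2["img"]); cv2.imwrite("pics/top9.png",d["img"])
E
```

```text
19.05 0.1806 [0.1801 0.1809] [np.float64(0.1756), np.float64(0.1802), np.float64(0.1807), np.float64(0.1805), np.float64(0.1806), np.float64(0.1806), np.float64(0.1806)]
19.1 0.1805 [0.1801 0.1809] [np.float64(0.1755), np.float64(0.1803), np.float64(0.1805), np.float64(0.1806), np.float64(0.1806), np.float64(0.1806), np.float64(0.1805)]
19.15 0.1805 [0.1801 0.1809] [np.float64(0.176), np.float64(0.1803), np.float64(0.1804), np.float64(0.1807), np.float64(0.1805), np.float64(0.1806), np.float64(0.1806)]
19.2 0.1804 [0.18   0.1809] [np.float64(0.1756), np.float64(0.1803), np.float64(0.1805), np.float64(0.1806), np.float64(0.1805), np.float64(0.1804), np.float64(0.1805)]
5 [np.float64(0.1876), np.float64(0.1908), np.float64(0.1911), np.float64(0.191), np.float64(0.191), np.float64(0.191), np.float64(0.191)]
  base 0.0191 7376 [np.float64(0.0191)]
6 [np.float64(0.1765), np.float64(0.1796), np.float64(0.1798), np.float64(0.18), np.float64(0.1797), np.float64(0.1798), np.float64(0.1799)]
  base 0.0191 7796 [np.float64(0.0191)]
7 [np.float64(0.1754), np.float64(0.179), np.float64(0.1792), np.float64(0.1792), np.float64(0.1791), np.float64(0.1792), np.float64(0.1791)]
  base 0.0191 8192 [np.float64(0.0191)]
8 [np.float64(0.1757), np.float64(0.1789), np.float64(0.1791), np.float64(0.179), np.float64(0.179), np.float64(0.1791), np.float64(0.1791)]
  base 0.0191 8275 [np.float64(0.0192)]
9 [np.float64(0.176), np.float64(0.1802), np.float64(0.1807), np.float64(0.1806), np.float64(0.1806), np.float64(0.1805), np.float64(0.1806)]
  base 0.0191 8436 [np.float64(0.0191)]
```

View pics/side9.png

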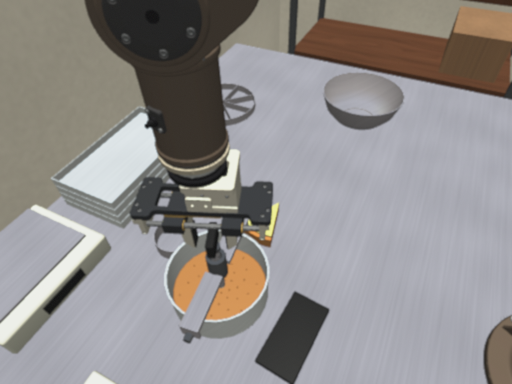

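{"method": "move_arm", "body": {
  "steps": "0 0 0 0 80; 0 0 0 0 60; 0 0 0 0 60; -0.02 0 0 0 60; -0.045 0 0 0 60; -0.07 0 0 0 60; -0.095 0 0 0 60; -0.12 0 0 0 60; -0.12 0 0 0 60; -0.12 0 0 0 60"
}}

```text
clock: 20.13
position: [0.578, 0.0842, 0.2399]
ee_rot: [-0.297, 1.547, 0.297]
force: [-0.8, -0.5, -0.8]
width: 0.765
```

```bash
python3 - <<'E'
from h import *
from cell import arm
D={n:arm.get_image(n) for n in ("wrist","side","top")}
D["w3"]=np.load("wrist3.npz"); D["s0"]=np.load("side0.npz"); D["t0"]=np.load("top0.npz"); D["w1"]=np.load("wrist1.npz")
for n,d in D.items():
    P=cloud(d); ok=d["z_map"]>0; r=np.hypot(P[...,0]-.5745,P[...,1]-.0857); h=cv2.cvtColor(d["img"],40)
    base=ok&(r<.075)&(P[...,2]<.05)&(P[...,2]>.005)&(h[...,1]>120)
    kz=.1805 if n in("wrist","side","top") else .2315
    k=ok&(r<.03)&(abs(P[...,2]-kz)<.005)
    bar=ok&(abs(P[...,2]-.087)<.004)&(r>.03)&(r<.12)
    tab=ok&(r>.11)&(r<.25)&(abs(P[...,2])<.006)
    print(n,"table",np.median(P[tab][:,2]).round(4),"base",np.median(P[base][:,2]).round(4),"bar",np.median(P[bar][:,2]).round(4),"knob",np.median(P[k][:,2]).round(4) if k.any() else None,rect(P[k]) if k.sum()>20 else "")
    if n in("wrist","side","top"): cv2.imwrite(f"pics/{n}10.png",d["img"])
E
python3 st.py
```

```text
wrist table -0.0004 base 0.0192 bar 0.0866 knob 0.1802 (array([575.3,  85.5]), array([14. , 49.2]), 23.0)
side table -0.0009 base 0.0186 bar 0.0861 knob 0.1797 (array([574.4,  86.2]), array([14.1, 49.6]), 22.1)
top table 0.0012 base nan bar 0.0882 knob None 
w3 table -0.0004 base 0.0191 bar 0.0866 knob 0.2312 (array([575.3,  85.1]), array([14. , 49.8]), 87.3)
s0 table -0.0009 base 0.0185 bar 0.086 knob 0.2305 (array([574.3,  86. ]), array([14.1, 49.7]), 86.6)
t0 table 0.0014 base 0.0209 bar 0.0883 knob 0.2328 (array([574.6,  85.4]), array([14.1, 48.7]), 87.3)
w1 table -0.0004 base 0.0192 bar 0.0866 knob 0.2312 (array([575.6,  85. ]), array([13.5, 50.1]), 86.8)
20.2833 q [ 0.136  0.385 -0.519  1.576  0.199  1.235 -0.039] p [0.5765 0.0835 0.2373] F [ 0.12 -0.95 -0.06] T [-0.066 -0.142  0.053] w 0.7637231066240652
[[-0.002 -0.37   0.929]
 [-0.001  0.929  0.37 ]
 [-1.     0.    -0.002]]
zhead 21.709152265192394
tool delta [ 0.0323  0.0028 -0.001 ]
  return _methods._mean(a, axis=axis, dtype=dtype,
  ret = ret.dtype.type(ret / rcount)
```

View pics/wrist10.png

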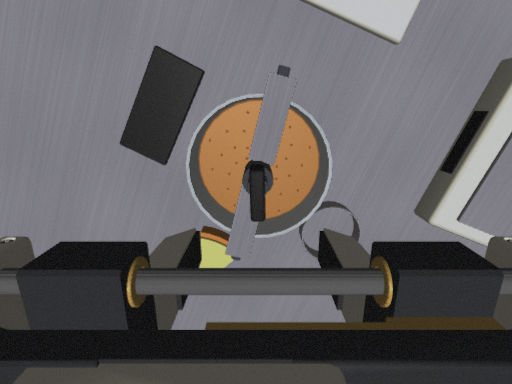

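```bash
python3 -c "
from cell import arm
print(arm.sign_off())"
```

```text
the job is handed in; nothing more can be done
None
```

The probe is locked with its foot on the biscuit base, the hand is open and clear above the gauge, and I handed the job in at about 20 s. No verdict was reported.

**What I did:** I pinched the knob across its 14 mm side and lowered the rod about 52 mm. The wrist force rose to about 5.5 N there, which includes the rod's own friction and return spring. I turned the knob clockwise by about 1.13 rad until the stop pushed back with 0.9 N m. I then eased off, opened the fingers without lifting, and rose straight up.

**Last checks:**
- **Lock:** the cameras show the knob turned by about 64.5°, which from its starting angle puts the lock at about 1.30 rad.
- **Foot on the base:** the rod is about 50.9 mm down and the base top is 19.6 mm above the table. That means the foot's spring is pressed in about 1.5 mm, or roughly 2.2 N. This is worked out from camera depths, not measured directly.
- **Other things:** the arm went near none of them and the pictures show no sign they moved. I did not measure their positions at the end.

**Disagreements:**
- **TCP height:** the reported TCP height was about 35 mm below the fingertips seen by the cameras, so I placed the fingers by the cameras.
- **Rise on release:** the rod came up about 1.5 mm when I let go, then held steady, so the foot presses less than it did while gripped.
- **Force before contact:** the wrist force on the way down read a little lower than the stated 2 to 3 N.

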